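Hang the angle fence on its peg

TASK

The sanding fence, the big plywood angle with a hole, lies on its back: stand it up on its foot on the bench and let go of it. Then take it again by the top of its upright and hang it by its hole on the thin steel peg, between the two side cheeks, back towards the board, pushed fully home and clear of the bench. Leave everything else where it is.

Things in the scene. Friction and masses are not known exactly. Their poses are not given: they have to be found in the camera images.
- fence: L-shaped fence of pale plywood, 44 mm wide, 0.11-0.22 kg. Frame as when standing on its foot: origin at the heel (back face meets underside, mid-width), z up the upright, y the width, -x the way the foot points. It stands steadily. At the start it lies on its back face, foot straight up at its right-hand (lower y) end, z axis level, pointing 48 to 81 deg left of world +x.
- fence_hole (a point): centre of the 20 mm round hole through the upright (along x), on the back face: fence frame x 0, y 0, z 98 mm, so 52 mm below the top. Axes as the fence. Hung on the peg it sits about 5 mm below the peg's axis
- fence_top (a point): middle of the upright's top end (fence frame x -6, z 150 mm). The upright is 12 mm thick (x -12 to 0), 44 mm wide, 150 mm tall; its flat back face is at x = 0. Axes as the fence
- fence_block (a point): point (fence frame x -28, z 28 mm) inside the darker glue block that fills the inner corner, 33 mm square (x -45 to -12, z 12 to 45 mm) and as wide as the fence, 44 mm
- fence_toe (a point): tip of the foot, on its underside, mid-width (fence frame x -70, z 0 mm). The foot is 12 mm thick (z 0 to 12) and 44 mm wide
- hanger: plywood stand with the thin steel peg, fixed. Origin on the bench under the front face of its board; -x points out of the board as the peg does (within 0.3 rad of world -x), z up. It stands on the left or the right. Board 100 mm wide, 18 mm thick, front face x = 0, top edge z = 137 mm, free space above and behind; a base 12 mm thick behind the board (x 0 to 90 mm)
- peg_root (a point): where the peg's axis meets the board's front face, 128 mm above the bench. The peg is round, 10 mm thick, level, plain, 45 mm long, along the hanger's -x. Axes as the hanger
- peg_tip (a point): centre of the peg's free end. Axes as the hanger. On either side of the peg stands a darker cheek 12 mm thick: hanger frame y -46 to -34 and 34 to 46 mm (68 mm clear between), x -45 to 12, z 30 to 165 mm; nothing beneath the cheeks
- wheel_stand: the other stand, not for the fence, fixed, on the side opposite to the hanger: the same board without cheeks, carrying a thick dark dowel with a black rubber wheel 80 mm across. Frame as the hanger's; 100 mm wide, 140 mm high, x -50 to 90 mm
- small_angle: small plywood angle block without a hole, 75 mm tall, 40 mm wide, standing beyond the fence; loose, to be left alone; origin at its heel, frame as the fence's
- offcut: dark wood offcut 90 x 45 x 18 mm; loose, to be left alone. Origin at the centre of its underside
- cork_block: cork sanding block 100 x 60 x 30 mm; loose, to be left alone. Origin at the centre of its underside
- tape_roll: paper tape roll 90 mm across, 24 mm high; loose, to be left alone. Origin at the centre of its underside
- glue: white glue bottle 54 mm across, 150 mm high; loose, to be left alone. Origin at the centre of its underside
- screwdriver: screwdriver lying flat; origin between its ends, on the bench; loose, to be left alone
- tin: open steel tin 72 mm across, 90 mm high; loose, to be left alone. Origin at the centre of its underside
There are look-alikes about, which are no part of the job. What is shaped like the fence but green is not meant. What is shaped like the hanger but green is not meant.

How it is judged:
On the way:
1. the fence stands upright on its foot on the bench, let go (angle between fence's own z axis and vertical below 0.1 rad and height (world z) of fence between -0.004 and 0.006 m and contact force between fence and the arm below 0.05 N and contact force between fence and the fingers below 0.05 N and linear speed of fence below 0.03 m/s), for 0.3 s.
At the end, for the whole second after the job is handed in: The fence hangs at rest on the peg: the peg passes through its hole (hole centre within 7 mm sideways of the peg's axis and from 1 mm above to 10 mm below it), the back of the upright at most 8 mm from the board, the upright within 0.12 rad of vertical, the foot pointing out from the board (x of fence_hole in the frame of peg_root between -0.008 and 0.004 m and y of fence_hole in the frame of peg_root between -0.007 and 0.007 m and z of fence_hole in the frame of peg_root between -0.01 and 0.001 m and angle between fence's own z axis and vertical below 0.12 rad and x of fence_block in the frame of peg_root below -0.01 m and linear speed of fence below 0.02 m/s and angular speed of fence below 0.2 rad/s); the robot touches nothing.
It fails at once if one of the bystanders (small angle block, offcut, cork block, tape roll, glue bottle, screwdriver, tin) is shifted by more than 30 mm or knocked over (distance of any of small_angle, offcut, cork_block, tape_roll, glue, screwdriver, tin from where it was at the start of the episode above 0.03 m or angle between any of small_angle, glue, tin's own z axis and vertical above 0.5 rad).
It also fails if it takes over 64 s, if anything falls off the work surface, if the arm or the gripper's body presses on something with over 40 N, if the wrist force passes 120 N, or if a joint passes its speed limit or range.

ROBOT

A 7-joint arm with a two-finger parallel gripper is mounted at the origin on the work surface. World frame = base frame: x ahead of the robot, y to its left, z up, the work surface at z = 0. Lengths are in m, angles in rad, forces in N, time in s.
With the tool pointing down it reaches from about 0.4 to 0.85 m from the base axis. Payload 4.5 kg.
Tool frame: the origin (TCP) lies on the mounting face of the last link; the fingertips stand 173 mm ahead of it and the grasp point (between the pads) lies 155 mm ahead of it; z points along the fingers, y is the direction in which the jaws open and shut (so a half turn about z gives the same grasp; the last joint's range is limited). The gripper opens to 85 mm and grips with 20 to 120 N. Pads are 22 mm wide; open, the fingers measure 114 mm over their backs; the gripper's body (76 mm by 85 mm) begins 54 mm behind the grasp point. The pads swing forward as they close: fully open they stand 13 mm farther back than shut.
Start: joints at [-1.199, 0.689, -0.195, 1.565, 0.157, 0.902, -0.215], TCP at [0.207, 0.59, 0.405] pointing down, gripper open.
Joint ranges: [-3.01, 3.01], [-0.46, 2.08], [-1.47, 1.51], [0.13, 2.56], [-1, 4.14], [0.04, 2.09], [-2.66, 2.66]. Speed limits (rad/s): [2.57, 2.57, 3.14, 3.14, 3.14, 3.14, 3.14].

INTERFACE

Orientations are given as a rotation vector (axis times angle).
In Python, from cell import * gives the robot as it stands. Calls block until the motion is done:
- reach(position, orientation): joint-space move of the TCP to a pose.
- line_to(position, rotation=None, vel=0.15, until_force=None): straight line of the TCP; rotation=None keeps the orientation; vel is the mean speed in m/s. With until_force (N) it stops when the force on the tool has changed by that much, and returns True; else False.
- move_j(angles): joint-space move.
- move_gripper(opening, grasp_force=None): finger opening in m; grasp_force is the grip in N (None keeps the last); returns when the fingers have stopped.
- hold(seconds).
- inverse_kinematics(position, orientation): joint angles nearest the present ones, or None.
- grab_frame(name): name is "scene" or "top"; returns the picture (480x640x3 uint8, red, green, blue); there is no depth.
- camera_model(name): a dict with "fx", "fy", "cx", "cy" (pixels), "view" (4x4, takes a point from world to camera coordinates). Camera axes: x right, y up, looking along -z (the intrinsics and any distortion apply to the point x, -y, -z); pixel columns grow to the right and rows downward; lengths in m; the calibration is good to about 2 mm. A picture is of the moment at which its call begins. camera_model takes no time and is no camera call.
A pose or a line that the arm cannot do raises PlanningError and nothing moves.
- sign_off(): hands the job in, once; it reports no verdict.
Readings, each from a call of its own:
- read_time_s(): time.
- read_joints(): joint angles.
- read_qvel(): joint speeds.
- read_joint_torque(): joint torques, N m.
- read_tcp_pos(): TCP position.
- read_orientation(): TCP orientation.
- read_ft_force(): force on the tool from outside, world axes, zero at the start.
- read_wrist_torque(): the same for the moment, N m.
- read_opening(): finger opening in m.
Only numpy, scipy, OpenCV 4.12 (cv2) and the standard library are available. Lean on these libraries where they do the work, as an engineer would, in place of code of your own. Each camera call takes 0.05 s, during which the arm holds its last target. There are 200 camera calls.

## Working session

There is one attempt and no reset: what is moved stays moved. The work goes in short steps, each a Python script; the robot and the scene stay as the last script left them, time stands still between calls to the robot, and variables do not carry over. Pictures are saved under pics/ and viewed, about 8 in all and at most 12, crops included, and the job is handed in when it is done.

```bash
mkdir -p pics; ls; python3 - <<'E'
from cell import *
import cv2
for n in("scene","top"):
    f=grab_frame(n); cv2.imwrite(f"pics/{n}0.png",f[:,:,::-1]); print(n,camera_model(n))
print(read_time_s(),read_orientation())
E
```

```text
pics
scene {'fx': 508.9283997440328, 'fy': 508.9283997440328, 'cx': 310.9466315755937, 'cy': 245.7007206428198, 'view': array([[-0.56720301,  0.82357611, -0.00177382,  0.30656708],
       [-0.61232609, -0.42027125,  0.66964829,  0.26061627],
       [ 0.55076085,  0.38091268,  0.74267626, -1.55104254],
       [ 0.        ,  0.        ,  0.        ,  1.        ]])}
top {'fx': 611.8044070000784, 'fy': 611.8044070000784, 'cx': 308.8431809433721, 'cy': 242.83791162980938, 'view': array([[-0.00629115, -0.99997819,  0.00200858, -0.00362735],
       [ 0.99643794, -0.00609994,  0.08410842, -0.54804887],
       [-0.08409433,  0.00253057,  0.99645459, -1.80556839],
       [ 0.        ,  0.        ,  0.        ,  1.        ]])}
0.1 [-5.27996516e-01 -3.09677078e+00  2.72854557e-03]
```

View pics/scene0.png

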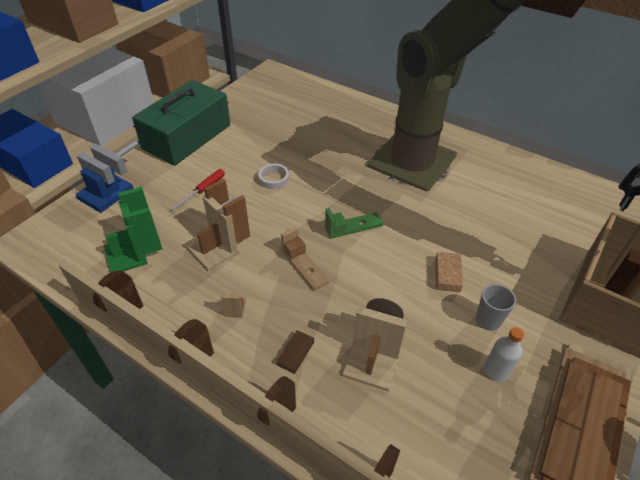

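View pics/top0.png

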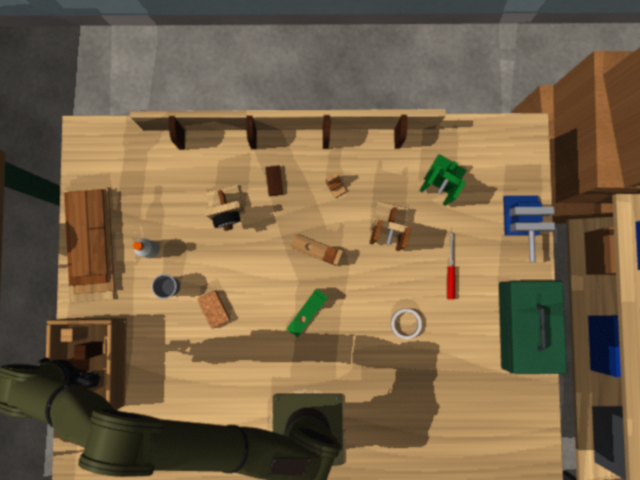

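The pale L at top (318,248) / scene (305,262) is the fence, since the one at top (307,312) is green. The pale stand with two brown cheeks at top (390,228) / scene (222,225) is the hanger, since the one at top (443,180) is green. The stand at top (226,208) carries the black wheel, so it is the wheel stand. I'll confirm with one enlarged crop.

```bash
python3 - <<'E'
import cv2,numpy as np
t=cv2.imread('pics/top0.png');s=cv2.imread('pics/scene0.png')
def c(i,x,y,w,h,k):return cv2.resize(i[y:y+h,x:x+w],None,fx=k,fy=k,interpolation=cv2.INTER_CUBIC)
a=np.hstack([c(t,280,220,80,60,5),c(t,350,190,80,60,5)])
b=np.hstack([c(s,265,220,80,60,5)[:,:],c(s,185,175,80,100,4)[:300,:],np.zeros((300,80,3),np.uint8)]) 
b=np.hstack([c(s,265,225,80,75,4),c(s,180,175,100,75,4)])
b=cv2.copyMakeBorder(b,0,0,0,a.shape[1]-b.shape[1],cv2.BORDER_CONSTANT)
cv2.imwrite('pics/crop1.png',np.vstack([a,b]))
E
```

```text
(no output)
```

View pics/crop1.png

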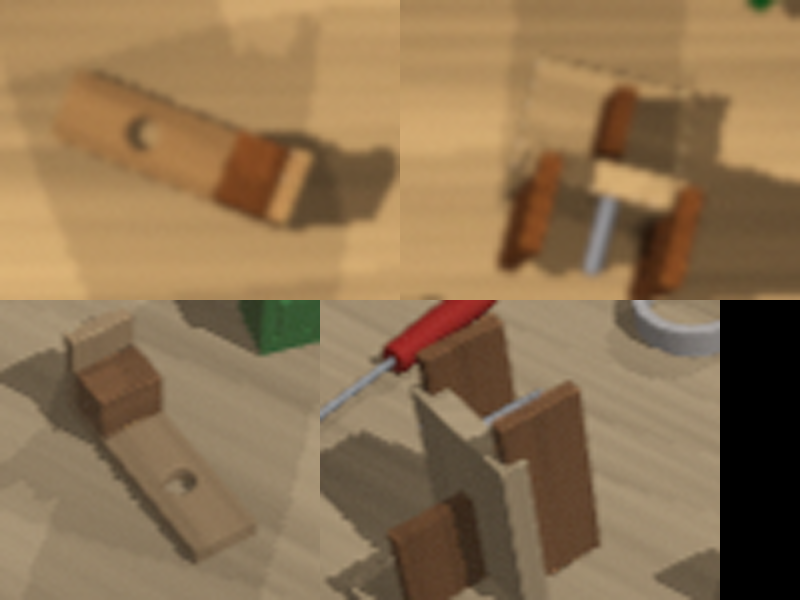

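```bash
cat > h.py <<'E'
from cell import *
import numpy as np, cv2
from scipy.spatial.transform import Rotation as R
def ray(n,u,v):
    m=camera_model(n);V=np.array(m['view']);Rm=V[:3,:3]
    d=Rm.T@np.array([(u-m['cx'])/m['fx'],-(v-m['cy'])/m['fy'],-1.]);return -Rm.T@V[:3,3],d
def onz(n,u,v,z):
    c,d=ray(n,u,v);return c+d*(z-c[2])/d[2]
def proj(n,p):
    m=camera_model(n);q=np.array(m['view'])@np.append(p,1);return np.array([m['cx']-m['fx']*q[0]/q[2],m['cy']+m['fy']*q[1]/q[2]])
def tri(us,ut):
    A=np.zeros((3,3));b=np.zeros(3)
    for n,u in(('scene',us),('top',ut)):
        c,d=ray(n,*u);d/=np.linalg.norm(d);P=np.eye(3)-np.outer(d,d);A+=P;b+=P@c
    return np.linalg.solve(A,b)
E
python3 - <<'E'
from h import *
np.set_printoptions(precision=4,suppress=True)
t=cv2.imread('pics/top0.png')
k=8
def up(x,y,w,h):
    c=cv2.resize(t[y:y+h,x:x+w],None,fx=k,fy=k,interpolation=cv2.INTER_CUBIC);return c,cv2.cvtColor(c,cv2.COLOR_BGR2HSV),(x,y)
full=lambda p,o:(np.array(p)+.5)/k-.5+np.array(o)
# peg
c,h,o=up(375,210,30,40)
m=((h[...,1]<70)&(h[...,2]>90)).astype(np.uint8)
n,l,st,ce=cv2.connectedComponentsWithStats(m);i=1+st[1:,4].argmax()
pts=np.argwhere(l==i)[:,::-1].astype(np.float32)
r=cv2.minAreaRect(pts);b=cv2.boxPoints(r);print('peg area',st[i,4]/k/k,[full(q,o) for q in b])
b=b[b[:,1].argsort()]
root=full(b[:2].mean(0),o);tip=full(b[2:].mean(0),o)
R0,T0=onz('top',*root,.128),onz('top',*tip,.128);print('peg rootvis,tip',R0,T0,np.linalg.norm(R0-T0),np.degrees(np.arctan2(*(R0-T0)[1::-1])))
# block
c,h,o=up(315,235,35,35)
m=((h[...,0]<14)&(h[...,1]>130)&(h[...,2]>80)).astype(np.uint8)
n,l,st,ce=cv2.connectedComponentsWithStats(m);i=1+st[1:,4].argmax()
b=cv2.boxPoints(cv2.minAreaRect(np.argwhere(l==i)[:,::-1].astype(np.float32)))
print('block area',st[i,4]/k/k);
for q in b: print(full(q,o),onz('top',*full(q,o),.045))
f=lambda u,v:((u+.5)/5-.5+280,(v+.5)/5-.5+220)
print('topend',[onz('top',*f(*q),.012) for q in((82,70),(58,130))],'hole',onz('top',*f(141,134),.012))
g=lambda u,v:((u+.5)/4-.5+265,(v-300+.5)/4-.5+225)
print('scene topend',[onz('scene',*g(*q),.012) for q in((255,525),(197,560))],'hole',onz('scene',*g(181,483),.012))
print('toe edge',[onz('top',*f(*q),.07) for q in((290,150),(313,153),(290,227),(270,220))])
print('toe scene',[onz('scene',*g(*q),.07) for q in((66,338),(130,316))])
s=lambda u,v:((u-320+.5)/4-.5+180,(v-300+.5)/4-.5+175)
print('near cheek top corners scene z.165',[onz('scene',*s(*q),.165) for q in((575,382),(497,424))],'far',[onz('scene',*s(*q),.165) for q in((498,317),(420,357))])
F=lambda u,v:((u-400+.5)/5-.5+350,(v+.5)/5-.5+190)
print('cheek top z.165 (top cam) far ends L,R, near ends L,R',[onz('top',*F(*q),.165) for q in((550,152),(692,188),(515,268),(655,290))])
E
```

```text
peg area 64.6875 [array([385.2985, 243.8338]), array([389.423, 228.367]), array([393.7798, 229.5288]), array([389.6553, 244.9956])]
peg rootvis,tip [ 0.5771 -0.2406  0.128 ] [ 0.5333 -0.2282  0.128 ] 0.04545709363054289 -15.824537102985321
block area 155.21875
[321.9117 259.5158] [ 0.4966 -0.0452  0.045 ]
[327.691  244.9155] [ 0.5397 -0.0626  0.045 ]
[337.9619 248.981 ] [ 0.5274 -0.0928  0.045 ]
[332.1826 263.5814] [ 0.4844 -0.0753  0.045 ]
topend [array([0.5771, 0.0314, 0.012 ]), array([0.5409, 0.046 , 0.012 ])] hole [ 0.5382 -0.0039  0.012 ]
scene topend [array([0.5415, 0.0516, 0.012 ]), array([0.5829, 0.0377, 0.012 ])] hole [ 0.5399 -0.0036  0.012 ]
toe edge [array([ 0.5238, -0.0905,  0.07  ]), array([ 0.522 , -0.1038,  0.07  ]), array([ 0.479, -0.09 ,  0.07 ]), array([ 0.4831, -0.0784,  0.07  ])]
toe scene [array([ 0.5243, -0.0998,  0.07  ]), array([ 0.4869, -0.0784,  0.07  ])]
near cheek top corners scene z.165 [array([ 0.5427, -0.192 ,  0.165 ]), array([ 0.596 , -0.2063,  0.165 ])] far [array([ 0.5239, -0.2684,  0.165 ]), array([ 0.578 , -0.2827,  0.165 ])]
cheek top z.165 (top cam) far ends L,R, near ends L,R [array([ 0.5982, -0.2027,  0.165 ]), array([ 0.5777, -0.2809,  0.165 ]), array([ 0.534 , -0.1824,  0.165 ]), array([ 0.5213, -0.2594,  0.165 ])]
```

The crop confirms both: the fence is pale with its hole at the upper-left end and a brown block at the right, and the hanger has a steel peg between two brown cheeks. The two views agree on the hole to 2 mm and the top end to 6 mm. The measured block is 46×33 mm, and the peg 45 mm long. Next I'll grip the block at 45° and plan the tipping path.

```bash
cat >> h.py <<'E'
Y=np.array([0,1.,0])
def fence_R(yaw,tilt): # tilt 0 standing, 90deg lying on back (deg)
    # standing: x=(cos,sin,0). lying: z -> along x dir, x -> down
    return (R.from_euler('z',yaw,degrees=True)*R.from_euler('y',tilt,degrees=True))
def tool(heel,Rf,g,axis,ysign):
    """g grasp in fence frame, axis = tool z in fence frame, tool y = ysign*fence y"""
    z=np.array(axis)/np.linalg.norm(axis);y=Y*ysign;x=np.cross(y,z)
    Rt=Rf*R.from_matrix(np.c_[x,y,z])
    return np.array(heel)+Rf.apply(g)-.155*Rt.apply([0,0,1]),Rt.as_rotvec()
G=np.array([-.028,0,.028]);YL=68.;YH=-15.2
HL=np.array([.5013,-.0954,0]);HS=np.array([.56,-.03,0])
PT=np.array([.5333,-.2282,.128])
def path(ysign,axis,HS=HS,n=6):
    out=[]
    gl=HL+fence_R(YL,90).apply(G);gs=HS+fence_R(YH,0).apply(G)
    for s in np.linspace(0,1,n):
        Rf=fence_R(YL+(YH-YL)*s,90*(1-s));g=gl+(gs-gl)*s+[0,0,.07]
        out.append(tool(g-Rf.apply(G),Rf,G,axis,ysign))
    return out
E
python3 - <<'E'
from h import *
np.set_printoptions(precision=2,suppress=True)
for ys in(1,-1):
  for ax in((1,0,-1),(1,0,-.6),(1,0,-.36),(.6,0,-1)):
    a=tool(HL,fence_R(YL,90),G,ax,ys);P=[a]+path(ys,ax)+[tool(HS,fence_R(YH,0),G,ax,ys)]
    js=[inverse_kinematics(*p) for p in P]
    print(ys,ax,[j is not None for j in js]); 
    if all(j is not None for j in js): print(np.array(js))
z=R.from_euler('z',YH,degrees=True)
for s in(1,-1):
  Rt=z*R.from_matrix(np.c_[[0,s,0],[s,0,0],[0,0,-1]])
  for p in(PT+[0,0,.038+.155],PT+z.apply([-.06,0,.043+.155]),HS+[0,0,.136+.155]):print(s,inverse_kinematics(p,Rt.as_rotvec()))
E
```

```text
1 (1, 0, -1) [True, True, True, True, True, True, False, True]
1 (1, 0, -0.6) [True, True, True, True, True, False, False, False]
1 (1, 0, -0.36) [True, True, True, True, True, False, False, False]
1 (0.6, 0, -1) [True, True, True, True, True, True, True, True]
[[-0.14  1.29 -0.4   1.57  0.98  1.52  1.59]
 [-0.11  1.18 -0.47  1.61  0.96  1.6   1.62]
 [ 0.01  1.07 -0.45  1.59  0.75  1.37  1.63]
 [ 0.14  0.96 -0.45  1.69  0.61  1.05  1.53]
 [ 0.27  0.87 -0.5   1.9   0.68  0.65  1.21]
 [ 0.07  0.79 -0.16  2.18  1.97  0.12 -0.39]
 [ 0.49  1.2  -1.26  2.4   2.    1.41 -0.69]
 [ 0.49  1.42 -1.26  2.39  2.14  1.57 -0.66]]
-1 (1, 0, -1) [True, True, True, True, True, True, False, True]
-1 (1, 0, -0.6) [True, True, True, True, True, False, False, False]
-1 (1, 0, -0.36) [True, True, True, True, True, False, False, False]
-1 (0.6, 0, -1) [True, True, True, True, True, True, True, True]
[[-0.59  1.33  0.44  1.6   0.35  1.02 -1.  ]
 [-0.63  1.23  0.52  1.64  0.33  1.05 -0.91]
 [-0.48  1.1   0.5   1.62  0.05  1.02 -0.83]
 [-0.33  0.98  0.43  1.71 -0.18  0.86 -0.85]
 [-0.19  0.85  0.28  1.92 -0.38  0.51 -0.9 ]
 [-0.04  0.79  0.02  2.19  3.38  0.06  1.33]
 [ 0.19  0.93 -0.62  2.42  2.28  0.93  2.04]
 [ 0.2   1.12 -0.62  2.41  2.39  1.09  1.99]]
1 [ 0.36  0.74 -0.06  1.79  0.07  0.62 -0.01]
1 [ 0.38  0.67 -0.08  1.96  0.1   0.51 -0.04]
1 [-0.05  0.77  0.04  1.87 -0.06  0.51 -0.24]
-1 [ 0.76  0.85 -0.79  1.76  0.78  0.87  2.48]
-1 [ 0.78  0.77 -0.76  1.94  0.78  0.76  2.43]
-1 [ 0.39  0.86 -0.74  1.84  0.82  0.77  2.07]
```

```bash
sed -i 's/def path(ysign,axis,HS=HS,n=6)/def path(ysign,axis,HS=HS,n=6,YH=YH)/' h.py; python3 - <<'E'
from h import *
np.set_printoptions(precision=2,suppress=True)
res=[]
for ys in(1,-1):
  for ax in((1,0,-1),(1,0,-.6),(.6,0,-1)):
   for yh in(90,68,45,20):
    for hs in((.53,-.03,0),(.6,0.,0),(.52,.03,0)):
     hs=np.array(hs)
     P=[tool(HL,fence_R(YL,90),G,ax,ys)]+path(ys,ax,hs,6,yh)+[tool(hs,fence_R(yh,0),G,ax,ys)]
     js=[inverse_kinematics(*p) for p in P]
     if all(j is not None for j in js):
        js=np.array(js);res.append((abs(np.diff(js,axis=0)).max(),ys,ax,yh,hs,js))
res.sort(key=lambda r:r[0])
for r in res[:6]: print(*r[:5])
print(res[0][5])
E
```

```text
0.33756041692464467 1 (0.6, 0, -1) 68 [0.6 0.  0. ]
0.3839698796789483 -1 (1, 0, -1) 90 [0.6 0.  0. ]
0.39780604135173836 -1 (0.6, 0, -1) 90 [0.6 0.  0. ]
0.4015931760992214 -1 (0.6, 0, -1) 68 [0.6 0.  0. ]
0.40237675268865836 -1 (1, 0, -1) 90 [0.52 0.03 0.  ]
0.41250956507656394 -1 (1, 0, -0.6) 90 [0.6 0.  0. ]
[[-0.14  1.29 -0.4   1.57  0.98  1.52  1.59]
 [-0.11  1.18 -0.47  1.61  0.96  1.6   1.62]
 [-0.04  1.04 -0.46  1.7   0.92  1.29  1.71]
 [ 0.09  0.94 -0.48  1.78  0.88  0.99  1.81]
 [ 0.3   0.91 -0.62  1.84  0.87  0.75  1.91]
 [ 0.6   1.01 -0.93  1.87  0.99  0.66  1.93]
 [ 0.86  1.26 -1.27  1.87  1.13  0.69  1.97]
 [ 0.86  1.41 -1.27  1.87  1.33  0.71  1.89]]
```

```bash
python3 - <<'E'
from h import *
np.set_printoptions(precision=2,suppress=True)
print('wheelstand',onz('top',226,225,.1),onz('top',212,195,.14),onz('top',242,195,.14),'small',onz('top',336,186,.03),'green',onz('top',318,290,.02),'cork',onz('top',213,310,.03))
res=[]
for ys in(1,-1):
  for ax in((1,0,-1),(1,0,-.7)):
   for yh in(100,90,80,68):
    for hs in((.55,.09,0),(.60,.10,0),(.52,.1,0),(.55,.12,0)):
     hs=np.array(hs)
     P=[tool(HL,fence_R(YL,90),G,ax,ys)]+path(ys,ax,hs,6,yh)+[tool(hs,fence_R(yh,0),G,ax,ys)]
     js=[inverse_kinematics(*p) for p in P]
     if all(j is not None for j in js):
        js=np.array(js);res.append((abs(np.diff(js,axis=0)).max(),ys,ax,yh,hs,js))
res.sort(key=lambda r:r[0])
for r in res[:8]: print(*r[:5])
print(res[0][5])
E
```

```text
wheelstand [0.59 0.23 0.1 ] [0.67 0.27 0.14] [0.67 0.18 0.14] small [ 0.72 -0.09  0.03] green [ 0.41 -0.03  0.02] cork [0.35 0.28 0.03]
0.3306746188166075 1 (1, 0, -0.7) 68 [0.52 0.1  0.  ]
0.34603433644140524 1 (1, 0, -0.7) 68 [0.55 0.12 0.  ]
0.3851399077843685 -1 (1, 0, -1) 100 [0.6 0.1 0. ]
0.39435543636642384 -1 (1, 0, -1) 100 [0.55 0.09 0.  ]
0.39462294053544444 -1 (1, 0, -1) 100 [0.55 0.12 0.  ]
0.3987367854503763 -1 (1, 0, -1) 100 [0.52 0.1  0.  ]
0.4043350221379933 -1 (1, 0, -1) 90 [0.6 0.1 0. ]
0.41040329634750383 -1 (1, 0, -1) 90 [0.55 0.12 0.  ]
[[-0.03  1.09 -0.37  1.79  0.97  1.04  1.64]
 [ 0.01  0.98 -0.45  1.8   0.92  1.15  1.71]
 [ 0.11  0.88 -0.48  1.91  0.88  0.83  1.77]
 [ 0.38  0.89 -0.74  2.02  1.02  0.64  1.7 ]
 [ 0.66  1.04 -1.05  2.1   1.3   0.56  1.55]
 [ 0.76  1.12 -1.01  2.17  1.59  0.23  1.4 ]
 [ 0.94  1.43 -1.22  2.19  1.84  0.25  1.36]
 [ 0.97  1.62 -1.23  2.14  1.86  0.36  1.49]]
```

```bash
cat >> h.py <<'E'
HS=np.array([.55,.11,0]);YS=95.;AX=(1,0,-1);YSG=-1
def back(p,d): return np.array(p[0])-d*R.from_rotvec(p[1]).apply([0,0,1]),p[1]
def shot(name,boxes,k):
    o=[]
    for n,x,y,w,h in boxes:
        f=grab_frame(n)[y:y+h,x:x+w,::-1];o.append(cv2.resize(f,None,fx=k,fy=k,interpolation=cv2.INTER_CUBIC))
    cv2.imwrite('pics/'+name,np.hstack(o))
E
python3 - <<'E'
from h import *
g=tool(HL,fence_R(YL,90),G,AX,YSG)
pre=back(g,.11)
reach([.42,.15,.42],[0,np.pi,0])
reach(pre[0]+[0,0,.06],pre[1]); line_to(pre[0])
move_gripper(.085)
print(line_to(g[0],vel=.12,until_force=15),read_ft_force())
shot('g1.png',[('top',270,200,100,100),('scene',250,200,100,100)],4)
print(read_time_s(),read_tcp_pos()-g[0])
E
```

```text
False [ 0.41159861 -0.88237206  0.93902542]
5.2417 [0.00047366 0.00065515 0.00042842]
```

View pics/g1.png

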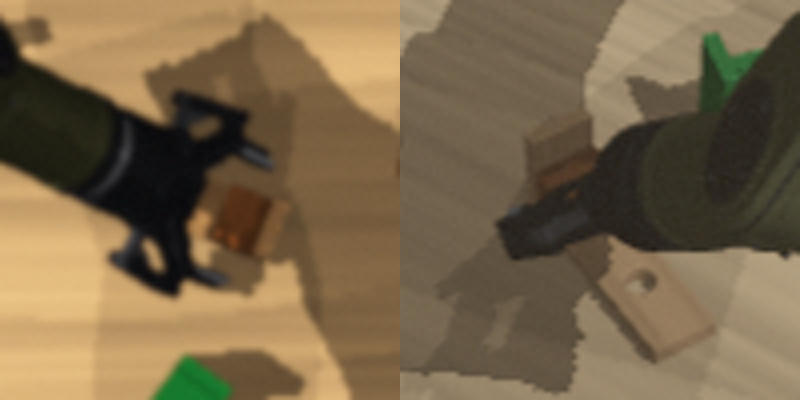

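The fingertips at crop (265,160) and (222,283) straddle the block centred at (245,220), so I'll close and tip the fence up.

```bash
python3 - <<'E'
from h import *
move_gripper(.02,70); print('open',read_opening())
P=path(YSG,AX,HS,6,YS)
line_to(P[0][0],vel=.1)
for p in P[1:]: line_to(p[0],p[1],vel=.09)
f0=np.array(read_ft_force())
end=tool(HS,fence_R(YS,0),G,AX,YSG)
print('f',f0,'opening',read_opening())
line_to(end[0]+[0,0,.015],vel=.08)
shot('s1.png',[('top',220,160,120,120),('scene',270,200,120,120)],3.3)
print(read_time_s(),np.array(read_tcp_pos())-end[0])
E
```

```text
open 0.04322558012457587
f [-0.5229202   0.09851745 -1.02145082] opening 0.04334039675028269
9.9917 [2.53430459e-04 9.71377248e-05 1.55949785e-02]
```

View pics/s1.png

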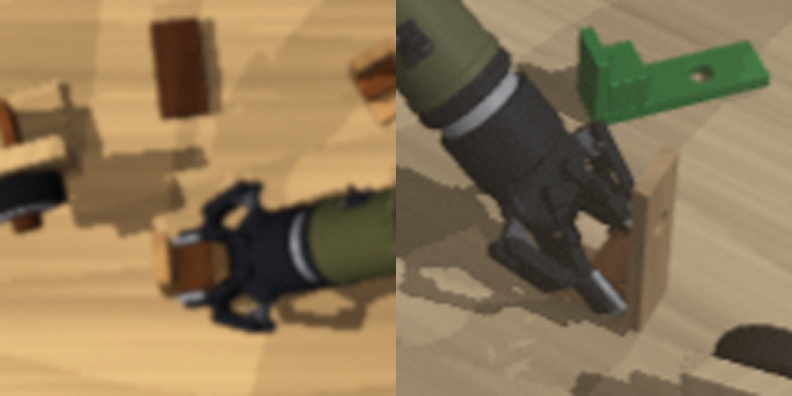

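The fence is held upright on its foot, about 15 mm above the bench. Lower it and let go.

```bash
python3 - <<'E'
from h import *
end=tool(HS,fence_R(YS,0),G,AX,YSG)
print(line_to(end[0]-[0,0,.006],vel=.025,until_force=6),np.array(read_tcp_pos())-end[0],read_ft_force())
move_gripper(.085); 
b=back((np.array(read_tcp_pos()),read_orientation()),.10)
line_to(b[0],vel=.15); line_to(b[0]+[0,0,.12],vel=.25)
hold(.3)
reach([.42,-.05,.45],[0,np.pi,0])
shot('s2.png',[('top',230,190,80,80),('scene',290,200,80,80)],5)
np.savez('s2.npz',t=grab_frame('top'),s=grab_frame('scene'))
print(read_time_s())
E
```

```text
True [ 1.84999148e-05 -1.88996678e-04  2.00640221e-03] [-0.13752017 -2.3953357   5.41847969]
13.725
```

View pics/s2.png

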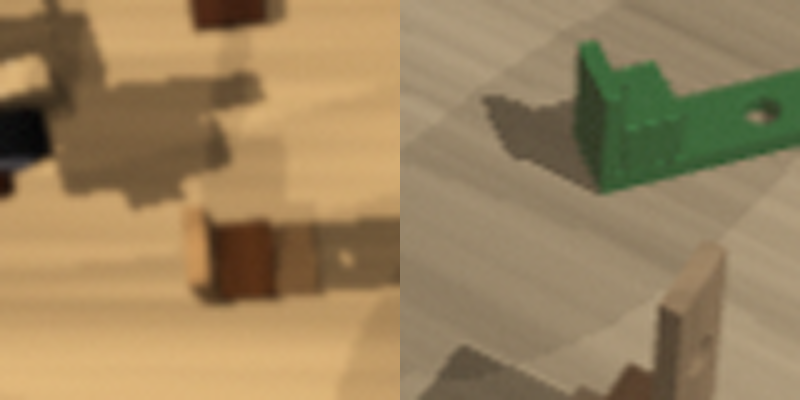

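```bash
python3 - <<'E'
from h import *
np.set_printoptions(precision=4,suppress=True)
Rf=fence_R(YS,0)
print('expected top',HS+Rf.apply([-.006,0,.15]))
f=lambda u,v:((u+.5)/5-.5+230,(v+.5)/5-.5+190)
g=lambda u,v:((u-400+.5)/5-.5+290,(v+.5)/5-.5+200)
print('top cam front edge',[onz('top',*f(*q),.15) for q in((211,214),(213,298))],'back',[onz('top',*f(*q),.15) for q in((184,207),(196,297))])
print('scene back edge',[onz('scene',*g(*q),.15) for q in((725,250),(684,313))],'front',[onz('scene',*g(*q),.15) for q in((708,240),(660,302))])
for n in('top','scene'):
  for y in(-.022,.022):
    print(n,y,[proj(n,HS+Rf.apply([x,y,.15])) for x in(-.012,0)])
E
```

```text
expected top [0.5505 0.104  0.15  ]
top cam front edge [array([0.5671, 0.0963, 0.15  ]), array([0.5202, 0.0952, 0.15  ])] back [array([0.5711, 0.1113, 0.15  ]), array([0.5208, 0.1046, 0.15  ])]
scene back edge [array([0.5294, 0.108 , 0.15  ]), array([0.57  , 0.1122, 0.15  ])] front [array([0.5286, 0.0988, 0.15  ]), array([0.5705, 0.1005, 0.15  ])]
top -0.022 [array([270.4655, 230.3152]), array([266.173 , 230.7147])]
top 0.022 [array([271.8615, 245.995 ]), array([267.5598, 246.3964])]
scene -0.022 [array([340.7712, 260.5973]), array([345.7906, 262.7139])]
scene 0.022 [array([350.0209, 247.2282]), array([354.9575, 249.2479])]
```

```bash
cat >> h.py <<'E'
G2=np.array([-.006,0,.137])
def tool2(heel,yaw):
    Rf=fence_R(yaw,0);Rt=Rf*R.from_matrix(np.c_[[0,1,0],[1,0,0],[0,0,-1]])
    return np.array(heel)+Rf.apply(G2)+[0,0,.155],Rt.as_rotvec()
HSM=np.array([.5485,.104,0])-fence_R(YS,0).apply([-.006,0,0])
def hang(dx,dz,dy=0.): # hole centre at hanger-x dx from board face, dz rel. to peg axis
    return PT+fence_R(YH,0).apply([.045+dx,dy,dz-.098])
E
python3 - <<'E'
from h import *
np.set_printoptions(precision=2,suppress=True)
g=tool2(HSM,YS)
for p in [g,tool2(hang(-.1,.04),YH),tool2(hang(0,0),YH)]: print(inverse_kinematics(*p))
reach(g[0]+[0,0,.09],g[1]); 
print(line_to(g[0],vel=.12,until_force=10))
move_gripper(.0,80); print('open',read_opening(),read_ft_force())
line_to(g[0]+[0,0,.09],vel=.12)
print('open',read_opening(),read_ft_force())
s=tool2(hang(-.10,.04),YH)
for a in(.33,.66,1): 
    p=tool2(HSM*(1-a)+hang(-.10,.04)*a+[0,0,.06*(1-a)],YS+(YH-YS)*a); line_to(p[0],p[1],vel=.15)
line_to(tool2(hang(-.1,0),YH)[0],vel=.1)
shot('p1.png',[('top',345,190,100,100),('scene',180,160,100,100)],4)
np.savez('p1.npz',t=grab_frame('top'),s=grab_frame('scene'))
print(read_time_s(),read_opening())
E
```

```text
[ 0.21  0.91 -0.87  1.85  0.92  0.85  0.52]
[ 0.66  0.66 -0.54  1.92  0.5   0.71 -0.44]
[ 0.6   0.82 -0.5   1.65  0.51  0.8  -0.4 ]
False
open 0.01073100298757602 [0.3  1.03 2.71]
open 0.011012645648268074 [-0.03  0.17 -1.85]
20.4417 0.010982744776958726
```

View pics/p1.png

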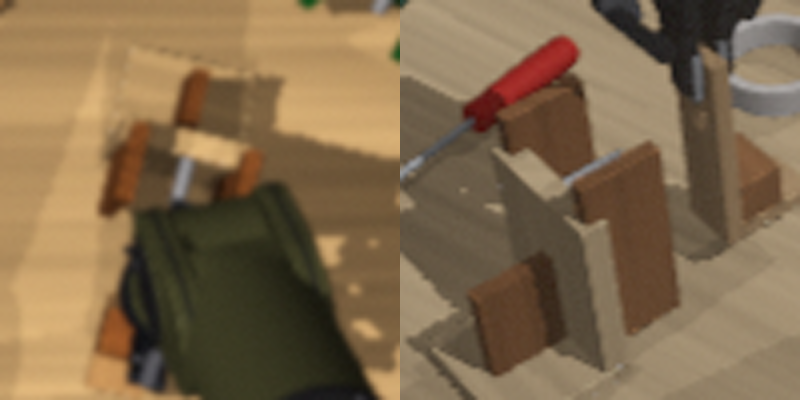

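The fence hangs upright from the gripper in front of the cheeks, with its hole at scene crop (702,118) and the visible peg at (565,185)-(620,153). I'll draw the predictions over an enlarged view to check the lateral alignment.

```bash
python3 - <<'E'
from h import *
np.set_printoptions(precision=2,suppress=True)
s=np.load('p1.npz')['s'][:,:,::-1]
x0,y0,w,h,k=215,165,60,60,10
c=cv2.resize(s[y0:y0+h,x0:x0+w],None,fx=k,fy=k,interpolation=cv2.INTER_CUBIC)
Rh=fence_R(YH,0);he=hang(-.1,0)
def dot(p,col):
    u=proj('scene',p);q=((u+.5-[x0,y0])*k-.5).round().astype(int);cv2.circle(c,tuple(int(i) for i in q),2,col,-1);return u
print('hole',dot(he+Rh.apply([0,0,.098]),(0,0,255)))
for y in(-.022,.022):print('top corner back',y,dot(he+Rh.apply([0,y,.15]),(255,0,255)))
for y in(-.022,.022):dot(he+Rh.apply([0,y,0]),(255,0,255))
for a in np.linspace(0,2*np.pi,24): dot(he+Rh.apply([0,.01*np.cos(a),.098+.01*np.sin(a)]),(0,255,255))
print('peg',dot(PT,(0,255,0)),dot(PT+Rh.apply([.045,0,0]),(0,255,0)))
for y in(-.046,-.034,.034,.046):
  for x in(-.045,.012):dot(PT+Rh.apply([.045+x,y,.037]),(255,255,0))
cv2.imwrite('pics/p2.png',c)
E
```

```text
hole [254.13 188.88]
top corner back -0.022 [247.04 168.31]
top corner back 0.022 [257.69 177.25]
peg [235.95 198.57] [220.55 206.78]
```

View pics/p2.png

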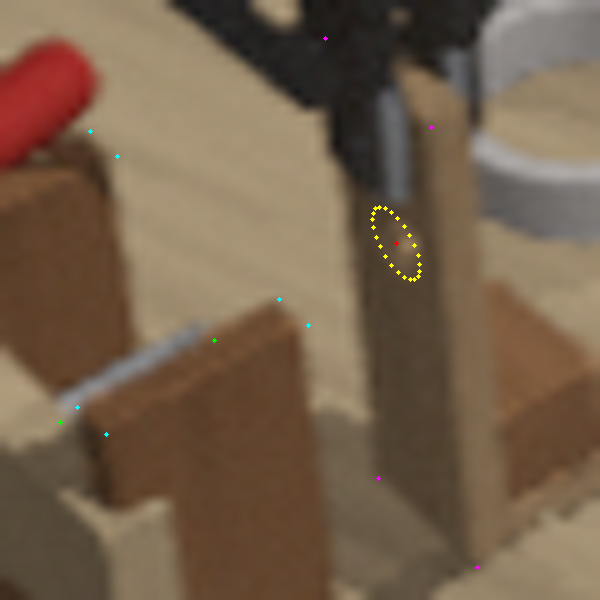

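The predictions fall within about 1 px (2-3 mm) on the cheeks, the peg (only its top half shows) and the fence edges. Go in with the force watched.

```bash
python3 - <<'E'
from h import *
np.set_printoptions(precision=4,suppress=True)
def go(dx,dz,f,v=.05):
    p=tool2(hang(dx,dz),YH);r=line_to(p[0],vel=v,until_force=f)
    e=fence_R(YH,0).inv().apply(np.array(read_tcp_pos())-tool2(hang(0,0),YH)[0]);print(dx,r,e,np.array(read_ft_force()),read_opening());return r
if not go(-.05,0,8,.08) and not go(-.025,0,6): go(.004,0,8,.04)
print(read_time_s())
shot('i1.png',[('top',345,190,100,100),('scene',180,160,100,100)],4)
E
```

```text
-0.05 False [-0.0505 -0.     -0.0001] [-0.6101 -0.0639 -1.5292] 0.01088542990489474
-0.025 False [-0.0251  0.     -0.0002] [-0.6573  0.048  -0.7671] 0.010588451192992919
0.004 True [ 0.0018  0.     -0.0013] [ 0.0002  0.9014 -1.7406] 0.011206141032288123
22.5667
```

View pics/i1.png

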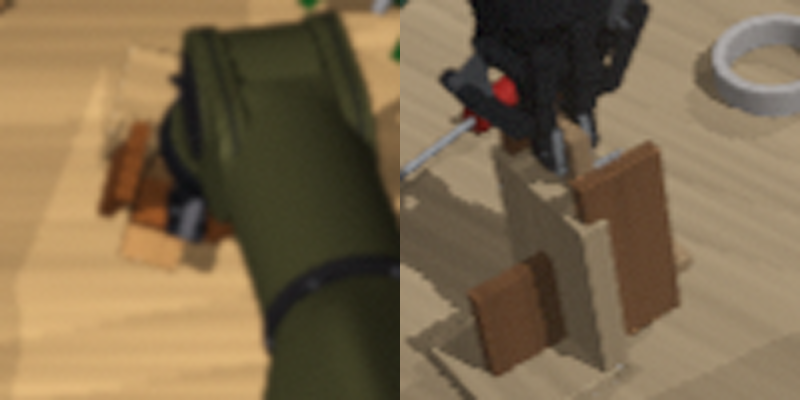

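The fence reached the board at +1.8 mm with no earlier contact, and the peg shows in front of the upright at scene crop (605,158). Lower it onto the peg.

```bash
python3 - <<'E'
from h import *
np.set_printoptions(precision=4,suppress=True)
Rh=fence_R(YH,0);ref=tool2(hang(0,0),YH)[0]
def st(r=''):print(r,Rh.inv().apply(np.array(read_tcp_pos())-ref),np.array(read_ft_force()),read_opening(),read_time_s())
p=ref+Rh.apply([.0008,0,0]);line_to(p,vel=.02);st()
r=line_to(p+[0,0,-.0085],vel=.02,until_force=4);st(r)
E
```

```text
[ 0.0008 -0.      0.    ] [ 1.0615  0.1579 -1.6722] 0.011080618633492917 22.9167
True [ 0.001   0.0001 -0.0049] [0.4901 0.6524 5.4451] 0.010615640210936503 23.2583
```

Contact came at -4.9 mm, against about 5 expected. Release, lift off and check.

```bash
python3 - <<'E'
from h import *
move_gripper(.04); hold(.3); print(read_ft_force())
p=np.array(read_tcp_pos()); line_to(p+[0,0,.12],vel=.1)
reach([.42,.15,.42],[0,np.pi,0]); hold(.5)
shot('e1.png',[('top',350,190,80,100),('scene',190,160,80,100)],5)
np.savez('e1.npz',t=grab_frame('top'),s=grab_frame('scene'))
print(read_time_s())
E
```

```text
[-0.36085645  1.25442459  0.10170157]
27.5417
```

View pics/e1.png

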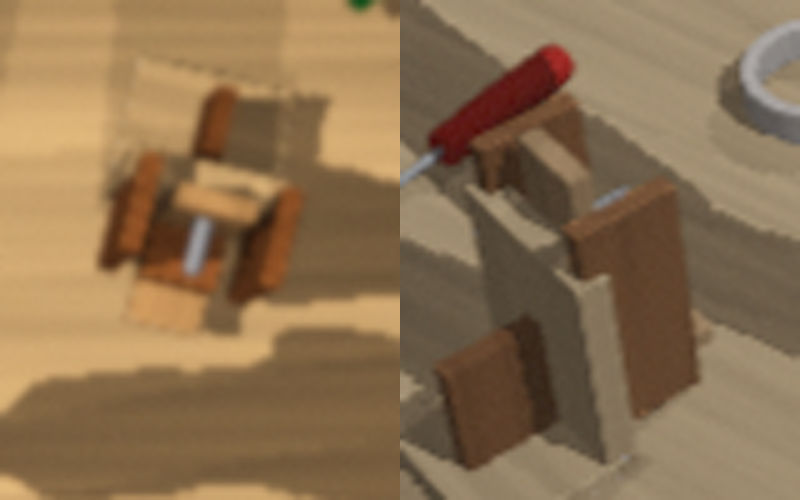

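The fence hangs with the peg through its hole and its foot pointing out between the cheeks. One numeric check of its top end before handing in:

```bash
python3 - <<'E'
from h import *
np.set_printoptions(precision=4,suppress=True)
Rh=fence_R(YH,0);root=PT+Rh.apply([.045,0,0])
f=lambda u,v:((u+.5)/5-.5+350,(v+.5)/5-.5+190)
for n,q in(('backL',(182,184)),('backR',(264,205)),('frontL',(174,205)),('frontR',(257,226))):print(n,Rh.inv().apply(onz('top',*f(*q),.175)-root))
g=lambda u,v:((u-400+.5)/5-.5+190,(v+.5)/5-.5+160)
for n,q in(('far back',(520,138)),('near back',(573,187)),('near front',(592,178)),('far front',(540,126))):print('scene',n,Rh.inv().apply(onz('scene',*g(*q),.175)-root))
# peg tip (front end) and toe underside end
for n,q in(('toeL',(125,318)),('toeR',(200,332))):print(n,Rh.inv().apply(onz('top',*f(*q),.037)-root))
a,b=np.load('s2.npz'),np.load('e1.npz')
E
```

```text
backL [-0.0031  0.0211  0.047 ]
backR [-0.0028 -0.0253  0.047 ]
frontL [-0.0155  0.0225  0.047 ]
frontR [-0.0151 -0.0244  0.047 ]
scene far back [-0.0021 -0.0215  0.047 ]
scene near back [-0.0021  0.0234  0.047 ]
scene near front [-0.0123  0.024   0.047 ]
scene far front [-0.0141 -0.0226  0.047 ]
toeL [-0.0698  0.0208 -0.091 ]
toeR [-0.0665 -0.0242 -0.091 ]
```

```bash
python3 - <<'E'
from cell import *
sign_off(); print(read_time_s())
E
```

```text
the job is handed in; nothing more can be done
the job is handed in; nothing more can be done
```

The fence was stood up on its foot, then hung on the thin peg between the cheeks, and the job was handed in at about 27.5 s of the 64 s. `sign_off()` reports no verdict.

**Standing up:** I gripped it by the glue block, tipped it upright, set it down and let go. The next picture showed it standing free.

**Hanging:** I took it again by the top of the upright, across its thickness. It slid over the peg with no contact until the board. Lowering it, the hole met the peg 4.9 mm down, against about 5 mm expected. I then released it and moved clear.

**Last checks:**
- **Sideways:** both cameras put the upright within about 2 mm of the peg's axis.
- **Gap to the board:** its top end measured 2–3 mm out from the board position I had estimated. Contact during the push came 1.8 mm beyond that estimate, so the real gap at the top is more likely 4–5 mm, within the 8 mm allowed.
- **Tilt:** that suggests the upright leans by roughly 0.03 rad, against the 0.12 allowed. I left it rather than pushing again.
- **Bystanders:** I did not measure them. No unexpected contact forces showed up, and those in the close-up pictures looked undisturbed.

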